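# Balance the green mixing paddle on its green rest

### The job

In the meal-packing kitchen each colour-coded mixing paddle is kept off the counter on the rest of its own colour. Lay the green paddle squarely across the ridge of the green rest, flat side down, at its balance point, so that it stays level by itself with both ends clear of the counter. Leave the red paddle where it lies.

Things in the scene. Friction and masses are not known exactly. Their poses are not given: they have to be found in the camera images.
- green_paddle_mid (a point): Green rigid paddle, 360 mm long, 0.22-0.35 kg, lying flat. Blade 120 long, 80 wide, 16 thick; straight shaft 240 long, 24 wide, 22 high, dark band near its end; flush flat underside. Point: in the shaft at mid-length, 11 mm above the underside. x along the paddle to the blade, z up. Balance point: 39 mm from here along +x, 21 mm short of the blade. May lie on the rest either way round.
- green_rest_top (a point): Green-capped paddle rest, fixed: steel web on a 110 x 110 mm foot plate, with a green ridge cap, its top flat, 32 mm wide (along x), 110 mm long (along y), 70 mm above the counter. Point: centre of the top face. x points across the ridge (the way the paddle should lie), y along the ridge, z up.
- red_paddle_mid (a point): A red paddle of the same shape lying on the counter, a bystander; point and axes as for the green one.
- red_rest_top (a point): A red-capped rest of the same shape, fixed, a bystander; point and axes as for the green one.

How it is judged:
By the outcome, as a careful person would: the job done as asked, in the order asked, and still so for the second after the job is handed in, with the robot touching nothing.
It also fails if it takes over 38 s, if anything falls off the work surface, if the arm or the gripper's body presses on something with over 40 N, if the wrist force passes 120 N, or if a joint passes its speed limit or range.

### The arm

A 6-joint arm with a two-finger parallel gripper is mounted at the origin on the work surface. World frame = base frame: x ahead of the robot, y to its left, z up, the work surface at z = 0. Lengths are in m, angles in degrees, forces in N, time in s.
With the tool pointing down it reaches from about 0.325 to 0.75 m from the base axis. Payload 7.6 kg.
Tool frame: the origin (TCP) lies midway between the tips of the shut fingers; the grasp point (between the pads) lies behind it (robot.grip_point_offset is the x of the grasp point in the tool frame, in m); x points along the fingers, y is the direction in which the jaws open and shut, and the axes are right-handed (so a half turn about x gives the same grasp; the last joint's range is limited). The gripper opens to 85 mm and grips with 20 to 120 N. Pads are 22 mm wide; open, the fingers measure 114 mm over their backs; the gripper's body (76 mm by 85 mm) begins 54 mm behind the grasp point. The pads swing forward as they close: fully open they stand 13 mm farther back than shut.
Start: joints at [-69.001, 2.991, 80.254, -0, 96.75, -4.028], TCP at [0.222, -0.476, 0.198] pointing down, gripper open.
Joint ranges: [-166.34, 166.34], [-52.06, 124.39], [6.96, 135.62], [-60.46, 240.46], [14.63, 156.25], [-167.68, 167.68]. Speed limits (degrees/s): [147.25, 147.25, 172.46, 180, 180, 180].

### API

Orientations are given as [roll, pitch, yaw] about the fixed x, y, z axes, in that order (R = Rz(yaw) Ry(pitch) Rx(roll)).
In Python, from workcell import readout, vision, job, robot gives the robot as it stands.
- The arm moves only by the tool arm_command, never from a script. Its argument "steps" is one flat list of numbers, 7 for each row, row after row: the shift along the tool's x, y, z in mm, then the turn, a rotation vector about the tool's x, y, z in degrees, then the closure, from -1 (fully open) to 1 (shut). A call has 1 to 5 rows; each row is the pose to reach, as a shift and turn from the pose commanded when the call began, along the tool's axes at that moment; what a row does not reach only later rows make up. A row lasts 1/12 s, in which the tool goes at most 41.7 mm and 7.16 degrees, less where a joint would pass 70% of its speed; a pose out of reach is approached as far as the arm can. A call with a gripper value outside its range is refused whole. The fingers move at their own pace and stop on an object; "force" is the grip in N (left out, the last holds). Time passes only in rows, so rows that repeat a pose let the fingers close. It gives the time, the measured TCP pose, the force and the opening at its end, in the units of the state.
- readout.sense(): the state, without advancing time (a new reading comes with each control period).
- vision.read_camera(name): name is "side" or "top"; returns the picture (480x640x3 uint8, red, green, blue); there is no depth.
- vision.camera_params(name): a dict with "mtx" (3x3 intrinsics, pixels), "k1" (the pictures are not rectified: a ray, as slopes to the right and down, at radius r is drawn at 1 + k1 r^2 times it, then the intrinsics apply), "R" (3x3) and "t" (3): a world point X has camera coordinates R X + t. Camera axes: x right, y down, z forward; pixel columns grow to the right and rows downward; lengths in m; the calibration is good to about 2 mm. A picture is of the moment at which its call begins. camera_params takes no time and is no camera call.
- job.close_job(): hands the job in, once; it reports no verdict.
The state is a dict: "time_s": time; "joint_positions": joint angles; "dq": joint speeds; "effort": joint torques, N m; "eef_pos": TCP position; "ee_rot": TCP orientation; "contact_force": force on the tool from outside, world axes, zero at the start; "ft_torque": the same for the moment, N m; "gripper_width": finger opening in m.
Only numpy, scipy, OpenCV 4.12 (cv2) and the standard library are available. Lean on these libraries where they do the work, as an engineer would, in place of code of your own. Each camera call takes 0.05 s, during which the arm holds its last target. There are 200 camera calls.

## Working session

There is one attempt and no reset: what is moved stays moved. The work goes in short steps, Python scripts to look and compute and a tool call to move; the robot and the scene stay as the last step left them, time stands still between calls to the robot, and variables do not carry over. Pictures are saved under pics/ and viewed, about 8 in all and at most 12, crops included, and the job is handed in when it is done.

Besides the shell and the picture viewer there is one more tool, called after "Call:" as name(argument=value, ...) on one line, values as JSON. arm_command: Moves the arm, as the interface text tells. Its arguments: {"type":"object","properties":{"steps":{"type":"array"},"force":{"type":"number"}},"required":["steps"]}

```bash
mkdir -p pics; ls
python3 - <<'E'
from workcell import readout, vision, job, robot
import cv2
for n in("top","side"):
    cv2.imwrite(f"pics/{n}0.png",vision.read_camera(n)[:,:,::-1]); p=vision.camera_params(n);print(n,p)
print(readout.sense(),robot.grip_point_offset)
E
```

```text
pics
top {'mtx': array([[485.16387696,   0.        , 323.76849291],
       [  0.        , 485.16387696, 234.3793887 ],
       [  0.        ,   0.        ,   1.        ]]), 'k1': -0.12299794802051192, 'R': array([[ 0.01229023, -0.99955587,  0.02714784],
       [-0.98355064, -0.01697769, -0.17983297],
       [ 0.18021401, -0.02449109, -0.98332248]]), 't': array([-0.02384584,  0.56290656,  0.76942429])}
side {'mtx': array([[491.21550861,   0.        , 324.54849048],
       [  0.        , 491.21550861, 239.24070453],
       [  0.        ,   0.        ,   1.        ]]), 'k1': -0.0866211977188798, 'R': array([[-0.98108507, -0.19357101,  0.00153041],
       [-0.131243  ,  0.65933203, -0.74030841],
       [ 0.1422932 , -0.72650639, -0.67226565]]), 't': array([0.54679614, 0.11996042, 0.6965858 ])}
{'time_s': 0.1, 'joint_positions': array([-6.90024438e+01,  3.02349892e+00,  8.03078377e+01,  7.46758720e-04,
        9.67483329e+01, -4.02837550e+00]), 'dq': array([-0.08937622, -0.04875762, -0.10955621, -0.00486346,  0.03181388,
        0.02715091]), 'effort': array([ 1.54366204e-03, -3.82583570e+01, -3.60984385e+01, -3.95921870e-05,
        4.83050913e-03,  1.59484637e-05]), 'eef_pos': array([ 0.22199797, -0.47540864,  0.19675209]), 'ee_rot': array([-94.5617718 ,  89.92032702, 110.46424716]), 'contact_force': array([-0.23581978, -0.84598813,  0.35813091]), 'ft_torque': array([0.00831314, 0.04600241, 0.03531249]), 'gripper_width': 0.08530755041950873} -0.0187
```

View pics/top0.png

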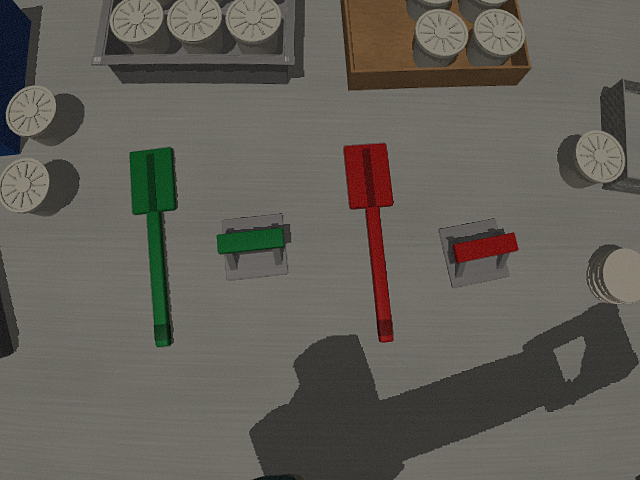

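View pics/side0.png

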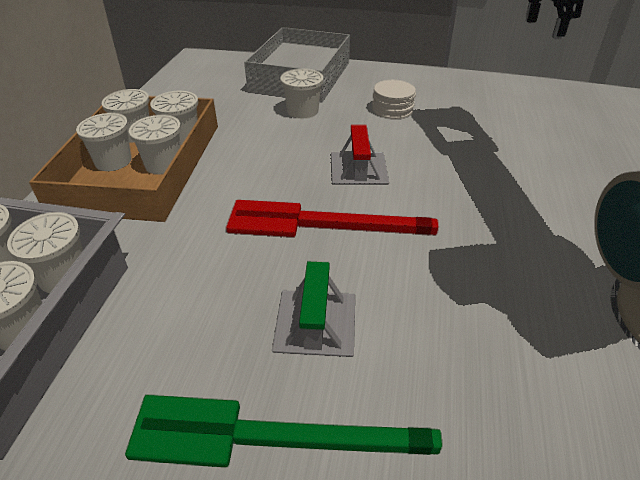

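The top view shows the green paddle with its blade at (153,180) and shaft end at (163,340). The green cap is centred near (251,240), and the red items are to the right. The side view agrees. The paddle already lies roughly along the rest's x. Next I'll fit box models to the green masks in both views.

```bash
cat > h.py <<'E'
import numpy as np, cv2
from scipy.optimize import minimize
from workcell import readout, vision
S=4
def proj(n,X):
    p=vision.camera_params(n);c=np.atleast_2d(X)@p["R"].T+p["t"];s=c[:,:2]/c[:,2:]
    s=s*(1+p["k1"]*(s**2).sum(1,keepdims=True)); return s@p["mtx"][:2,:2].T+p["mtx"][:2,2]
def box(x0,x1,y,z0,z1): return np.array([[a,b,c] for a in(x0,x1) for b in(-y,y) for c in(z0,z1)])
PAD=[box(.06,.18,.04,-.011,.005),box(-.18,.06,.012,-.011,.011)]
def place(B,x,y,z,yaw):
    c,s=np.cos(yaw),np.sin(yaw);return B@np.array([[c,-s,0],[s,c,0],[0,0,1]]).T+[x,y,z]
def green(im):
    im=im.astype(int);m=(im[...,1]>1.7*im[...,0])&(im[...,1]>1.4*im[...,2])&(im[...,1]>18)
    return m.astype(np.uint8)
def comp(m,px):  # component nearest px
    n,l=cv2.connectedComponents(m);ys,xs=np.nonzero(m);i=np.argmin((xs-px[0])**2+(ys-px[1])**2);return (l==l[ys[i],xs[i]]).astype(np.uint8)
def render(n,boxes):
    o=np.zeros((480*S,640*S),np.uint8)
    for b in boxes: cv2.fillConvexPoly(o,cv2.convexHull(np.round((proj(n,b)+.5)*S-.5).astype(np.int32)),1)
    return o
def fit(model,x0,step,masks):
    M={n:cv2.resize(m,None,fx=S,fy=S,interpolation=cv2.INTER_NEAREST) for n,m in masks.items()}
    def cost(v):
        t=0
        for n in M:
            r=render(n,model(v));t+=1-(r&M[n]).sum()/max(1,(r|M[n]).sum())
        return t/len(M)
    x0=np.array(x0,float)
    for k in(1,.3):
        sim=np.vstack([x0]+[x0+k*np.eye(len(x0))[i]*step[i] for i in range(len(x0))])
        r=minimize(cost,x0,method="Nelder-Mead",options=dict(initial_simplex=sim,maxiter=150,xatol=1e-5,fatol=1e-5));x0=r.x
    return r.x,r.fun
def ground(n,px,z):
    f=lambda v:((proj(n,[v[0],v[1],z])[0]-px)**2).sum()
    return minimize(f,[.5,0],method="Nelder-Mead",options=dict(xatol=1e-6,fatol=1e-6)).x
E
cat > m.py <<'E'
from h import *
I={n:green(vision.read_camera(n)) for n in("top","side")}
P=lambda v:[place(b,v[0],v[1],.011,v[2]) for b in PAD]
g=ground("top",(158,250),.01);print("guess",g)
mp={"top":comp(I["top"],(157,260)),"side":comp(I["side"],(300,435))}
mr={"top":comp(I["top"],(251,240)),"side":comp(I["side"],(315,295))}
for k in (["top"],["side"],["top","side"]):
    print("pad",k,fit(P,[*g,0],[.02,.02,.1],{n:mp[n] for n in k}))
g=ground("top",(251,238),.07);print("guess",g)
R=lambda v:[place(box(-.016,.016,.055,-v[3],0),v[0],v[1],.07,v[2])]
for k in (["top"],["side"],["top","side"]):
    print("rest",k,fit(R,[*g,0,.015],[.01,.01,.1,.01],{n:mr[n] for n in k}))
E
python3 m.py
```

```text
guess [0.53746126 0.27785672]
pad ['top'] (array([0.54784572, 0.28351869, 0.13913803]), np.float64(0.11747745609871851))
pad ['side'] (array([0.54748159, 0.28261418, 0.13871199]), np.float64(0.09897488418392741))
pad ['top', 'side'] (array([0.54835888, 0.28284756, 0.13535444]), np.float64(0.11014028390554198))
guess [0.55164527 0.10482101]
rest ['top'] (array([0.54766689, 0.1064006 , 0.12899199, 0.00162987]), np.float64(0.03849245755899178))
rest ['side'] (array([0.54912308, 0.10944153, 0.12829257, 0.00867591]), np.float64(0.03297194590365482))
rest ['top', 'side'] (array([0.54907139, 0.10762046, 0.12535989, 0.01137876]), np.float64(0.06069146816345611))
```

Run:
```python
from h import *
out=[]
for n,c,f in(("top",(110,130,200,230),2.5),("side",(110,250,340,230),2.5)):
    im=vision.read_camera(n)[:,:,::-1].copy();m=green(im[:,:,::-1])
    x,y,w,h=c; b=cv2.convertScaleAbs(im,alpha=1.5)
    b=cv2.resize(b[y:y+h,x:x+w],None,fx=f,fy=f,interpolation=cv2.INTER_CUBIC)
    bs=[place(q,.5478,.2831,.011,.138) for q in PAD]+[place(box(-.016,.016,.055,-.001,0),.5487,.108,.07,.1285)]
    for q in bs:
        cv2.polylines(b,[np.round((cv2.convexHull(proj(n,q).astype(np.float32))+.5-[x,y])*f-.5).astype(np.int32)],True,(0,255,255),1)
    mm=cv2.resize(m[y:y+h,x:x+w],None,fx=f,fy=f,interpolation=cv2.INTER_NEAREST)
    b[cv2.morphologyEx(mm,cv2.MORPH_GRADIENT,np.ones((3,3)))>0]=(255,0,255)
    out.append(b)
h=max(o.shape[0] for o in out)
o=np.hstack([cv2.copyMakeBorder(o,0,h-o.shape[0],0,0,cv2.BORDER_CONSTANT) for o in out])
o=cv2.resize(o,None,fx=.59,fy=.59,interpolation=cv2.INTER_AREA);print(o.shape)
cv2.imwrite("pics/t1.png",out[0]);cv2.imwrite("pics/s1.png",cv2.resize(out[1],(800,541)))
```

```text
(339, 796, 3)
```

View pics/t1.png

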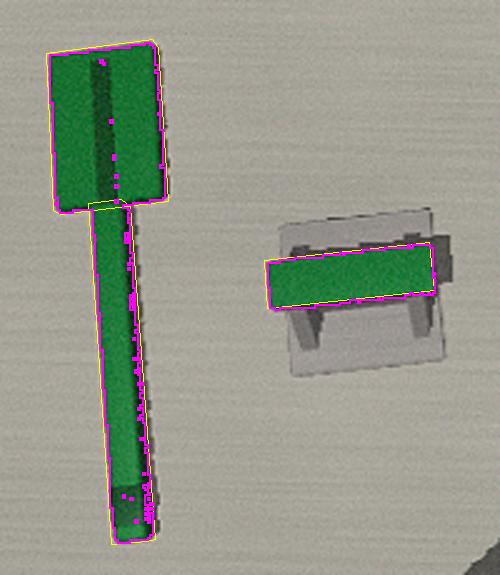

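View pics/s1.png

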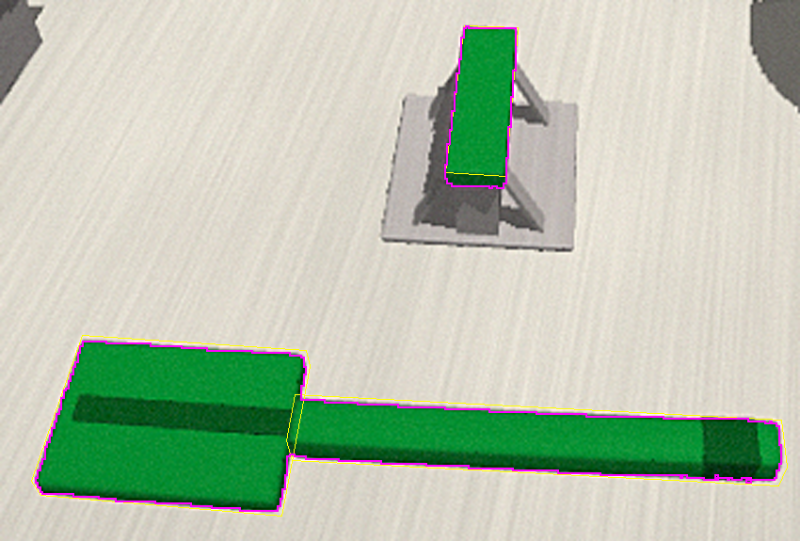

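The overlays match well in both views: shaft, blade corners and cap edges all sit within about 1 px, and the two cameras agree within 3 mm. The paddle mid is (0.548, 0.283) at yaw 7.9°, and the rest is (0.549, 0.108) at yaw 7.3°. I'll plan the approach from that.

```bash
cat > g.py <<'E'
import sys,numpy as np
from scipy.spatial.transform import Rotation as Ro
from workcell import readout
def go(x,y,z,yaw):
    """shift (mm, tool axes) and rotvec (deg, tool axes) to TCP at x,y,z pointing down, jaws across yaw"""
    s=readout.sense();R=Ro.from_euler("xyz",s["ee_rot"],degrees=True)
    print("t",round(s["time_s"],2),"pos",s["eef_pos"].round(4),"f",s["contact_force"].round(1),"m",s["ft_torque"].round(2),"w",round(s["gripper_width"],4),"q",s["joint_positions"].round(0))
    M=R.as_matrix();print("axes x",M[:,0].round(3),"y",M[:,1].round(3),"z",M[:,2].round(3))
    print("shift",(M.T@(np.array([x,y,z])-s["eef_pos"])*1e3).round(1))
    a=np.radians(yaw)
    for k in(1,-1):
        X=np.array([0,0,-1.]);Y=k*np.array([-np.sin(a),np.cos(a),0])
        print("rotvec",(R.inv()*Ro.from_matrix(np.c_[X,Y,np.cross(X,Y)])).as_rotvec(degrees=True).round(2))
if __name__=="__main__": go(*map(float,sys.argv[1:]))
E
python3 g.py .5826 .2880 .12 7.9
```

```text
t 0.3 pos [ 0.2221 -0.4756  0.1973] f [ 0.1  0.1 -0.3] m [ 0.01 -0.01  0.05] w 0.0853 q [-69.   3.  80.  -0.  97.  -4.]
axes x [-0.  0. -1.] y [ 0.423 -0.906 -0.   ] z [-0.906 -0.423 -0.   ]
shift [  77.5 -539.4 -649.7]
rotvec [-1.6288e+02 -3.0000e-02  0.0000e+00]
rotvec [17.12  0.    0.02]
```

Call:
arm_command(steps=[0,-25,-30,0,0,0,-1,0,-50,-60,0,0,0,-1,0,-75,-90,0,0,0,-1,0,-100,-120,0,0,0,-1,0,-125,-150,0,0,0,-1])

```text
time_s: 0.72
eef_pos: [0.3054, -0.2973, 0.1975]
ee_rot: [117.6, 90.0, -37.4]
contact_force: [1.1, -0.8, -0.5]
gripper_width: 0.0856
```

Call:
arm_command(steps=[0,-25,-30,0,0,0,-1,0,-50,-60,0,0,0,-1,0,-75,-90,0,0,0,-1,0,-100,-120,0,0,0,-1,0,-125,-150,0,0,0,-1])

```text
time_s: 1.13
eef_pos: [0.3886, -0.1204, 0.1977]
ee_rot: [127.2, 89.9, -27.8]
contact_force: [0.7, -1.1, 0.5]
gripper_width: 0.0856
```

Call:
arm_command(steps=[0,-25,-30,0,0,0,-1,0,-50,-60,0,0,0,-1,0,-75,-90,0,0,0,-1,0,-100,-120,0,0,0,-1,0,-125,-150,0,0,0,-1])

```text
time_s: 1.55
eef_pos: [0.4717, 0.0565, 0.1976]
ee_rot: [140.0, 90.0, -15.0]
contact_force: [0.6, -1.3, 0.9]
gripper_width: 0.0854
```

Call:
arm_command(steps=[0,-25,-30,0,0,0,-1,0,-50,-60,0,0,0,-1,0,-75,-90,0,0,0,-1,0,-100,-120,0,0,0,-1,0,-125,-150,0,0,0,-1])

```text
time_s: 1.97
eef_pos: [0.5547, 0.2332, 0.1973]
ee_rot: [76.1, 90.0, -78.9]
contact_force: [0.7, -0.3, 0.6]
gripper_width: 0.0854
```

```bash
python3 g.py .5826 .2880 .12 7.9
```

```text
t 1.97 pos [0.5547 0.2332 0.1973] f [ 0.7 -0.3  0.6] m [-0.01 -0.03 -0.  ] w 0.0854 q [19. 15. 66. -0. 98. 84.]
axes x [ 0. -0. -1.] y [ 0.423 -0.906  0.   ] z [-0.906 -0.423  0.   ]
shift [ 77.3 -37.9 -48.5]
rotvec [-1.6286e+02  1.0000e-02  0.0000e+00]
rotvec [ 1.714e+01  0.000e+00 -1.000e-02]
```

Call:
arm_command(steps=[20,-13,-16,5,0,0,-1,40,-26,-32,10,0,0,-1,60,-38,-48.5,17.1,0,0,-1,77,-38,-48.5,17.1,0,0,-1,77,-38,-48.5,17.1,0,0,-1])

```text
time_s: 2.38
eef_pos: [0.5801, 0.2861, 0.1148]
ee_rot: [15.5, 89.5, -156.6]
contact_force: [-0.3, -0.9, -0.7]
gripper_width: 0.085
```

```bash
python3 g.py .5826 .2880 .004 7.9
```

```text
t 2.38 pos [0.5801 0.2861 0.1148] f [-0.3 -0.9 -0.7] m [-0.   -0.01 -0.03] w 0.085 q [ 23.  25.  64.  -0.  92. 105.]
axes x [-0.008 -0.003 -1.   ] y [ 0.139 -0.99   0.002] z [-0.99  -0.139  0.008]
shift [110.8  -1.7  -3.6]
rotvec [-179.9     0.21    0.75]
rotvec [ 0.1   0.48 -0.13]
```

Call:
arm_command(steps=[0,0,0,0,0,0,-1,25,0,0,0,0,0,-1,50,0,0,0,0,0,-1,50,0,0,0,0,0,-1,50,0,0,0,0,0,-1])

```text
time_s: 2.8
eef_pos: [0.582, 0.2855, 0.0712]
ee_rot: [27.2, 90.0, -144.9]
contact_force: [-0.7, 0.3, -0.3]
gripper_width: 0.0859
```

```bash
python3 g.py .5826 .2880 .004 7.9
```

```text
t 2.8 pos [0.582  0.2855 0.0712] f [-0.7  0.3 -0.3] m [-0.01  0.03 -0.06] w 0.0859 q [ 23.  27.  67.  -0.  87. 105.]
axes x [-0.001 -0.    -1.   ] y [ 0.138 -0.99   0.   ] z [-0.99  -0.138  0.001]
shift [67.2 -2.4 -1. ]
rotvec [-1.7999e+02  3.0000e-02  7.0000e-02]
rotvec [ 0.01  0.04 -0.02]
```

Call:
arm_command(steps=[25,-2.5,-1,0,0,0,-1,50,-2.5,-1,0,0,0,-1,60,-2.5,-1,0,0,0,-1,67,-2.5,-1,0,0,0,-1,67,-2.5,-1,0,0,0,-1])

```text
time_s: 3.22
eef_pos: [0.583, 0.2886, 0.0039]
ee_rot: [83.6, 90.0, -88.5]
contact_force: [-0.3, 0.2, -0.1]
gripper_width: 0.0854
```

Run:
```python
from g import go
go(.5826,.2880,.004,7.9)
from h import *
a=vision.read_camera("side")[250:480,80:480,::-1];b=vision.read_camera("top")[110:340,60:260,::-1]
cv2.imwrite("pics/g1.png",cv2.convertScaleAbs(cv2.resize(np.hstack([a,b]),None,fx=1.33,fy=1.33,interpolation=cv2.INTER_CUBIC),alpha=1.4))
```

```text
t 3.22 pos [0.583  0.2886 0.0039] f [-0.3  0.2 -0.1] m [ 0.    0.01 -0.  ] w 0.0854 q [ 23.  31.  70.  -0.  80. 105.]
axes x [ 0. -0. -1.] y [ 0.138 -0.99   0.   ] z [-0.99  -0.138  0.   ]
shift [-0.1  0.5  0.4]
rotvec [-1.7998e+02  1.0000e-02  0.0000e+00]
rotvec [ 0.02  0.   -0.01]
```

View pics/g1.png

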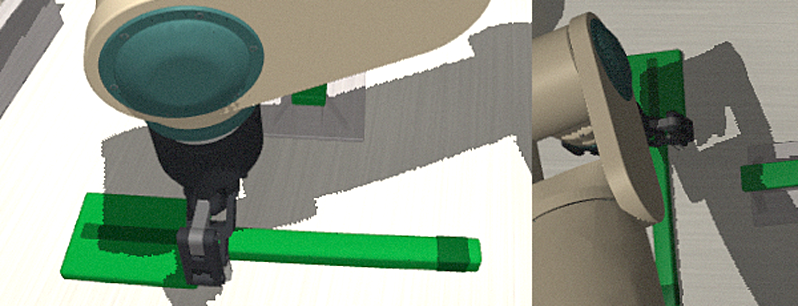

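The fingers straddle the shaft just short of the blade, at crop (205,250). I'll close the grip.

Call:
arm_command(steps=[0,0,0,0,0,0,1,0,0,0,0,0,0,1,0,0,0,0,0,0,1,0,0,0,0,0,0,1,0,0,0,0,0,0,1], force=50)

```text
time_s: 3.73
eef_pos: [0.5829, 0.2888, 0.0037]
ee_rot: [-178.7, 90.0, 9.2]
contact_force: [0.1, 0.6, -0.2]
gripper_width: 0.0257
```

Call:
arm_command(steps=[0,0,0,0,0,0,1,0,0,0,0,0,0,1,0,0,0,0,0,0,1,0,0,0,0,0,0,1,0,0,0,0,0,0,1])

```text
time_s: 4.15
eef_pos: [0.5828, 0.2887, 0.0034]
ee_rot: [68.0, 90.0, -104.0]
contact_force: [0.1, 0.4, -0.3]
gripper_width: -0.0003
```

Run:
```python
from h import *
a=vision.read_camera("side")[250:480,80:480,::-1];b=vision.read_camera("top")[110:340,60:260,::-1]
cv2.imwrite("pics/g2.png",cv2.convertScaleAbs(cv2.resize(np.hstack([a,b]),None,fx=1.33,fy=1.33,interpolation=cv2.INTER_CUBIC),alpha=1.4))
```

```text
(no output)
```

View pics/g2.png

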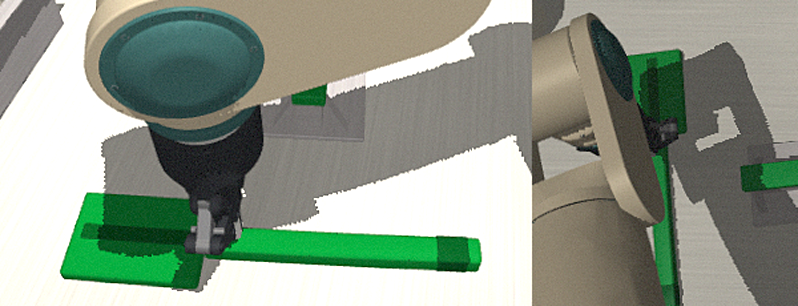

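The gripper reads fully shut (0 mm) even though the 24 mm shaft should be between the pads. The paddle hasn't moved. I'll do a small lift to see what is really held.

Call:
arm_command(steps=[-5,0,0,0,0,0,1,-10,0,0,0,0,0,1,-20,0,0,0,0,0,1,-30,0,0,0,0,0,1,-30,0,0,0,0,0,1])

```text
time_s: 4.67
eef_pos: [0.5844, 0.2894, 0.0373]
ee_rot: [-165.9, 89.7, 22.1]
contact_force: [0.1, 0.5, 0.4]
gripper_width: -0.0
```

Run:
```python
from g import go
go(.5826,.2880,.004,7.9)
from h import *
a=vision.read_camera("side")[330:480,120:320,::-1];b=vision.read_camera("side")[380:480,120:480,::-1]
cv2.imwrite("pics/g3.png",cv2.convertScaleAbs(cv2.resize(vision.read_camera("side")[310:480,120:346,::-1],None,fx=3.5,fy=3.5,interpolation=cv2.INTER_CUBIC),alpha=1.6))
p=readout.sense()["eef_pos"]
for d in(-.012,0,.012):
  for dz in(0,.03): print(d,dz,((proj("side",p+np.array([0,d,dz]))[0]-[120,310])*3.5).round(0))
```

```text
t 4.67 pos [0.5844 0.2894 0.0373] f [0.1 0.5 0.4] m [0.04 0.02 0.01] w -0.0 q [ 23.  29.  68.  -0.  83. 105.]
axes x [ 0.005  0.002 -1.   ] y [ 0.138 -0.99  -0.001] z [-0.99  -0.138 -0.005]
shift [33.3  1.2  2.2]
rotvec [-1.7997e+02 -1.2000e-01 -4.7000e-01]
rotvec [ 0.03 -0.3   0.08]
-0.012 0 [476. 366.]
-0.012 0.03 [467. 319.]
0 0 [465. 399.]
0 0.03 [455. 354.]
0.012 0 [454. 433.]
0.012 0.03 [444. 389.]
```

View pics/g3.png

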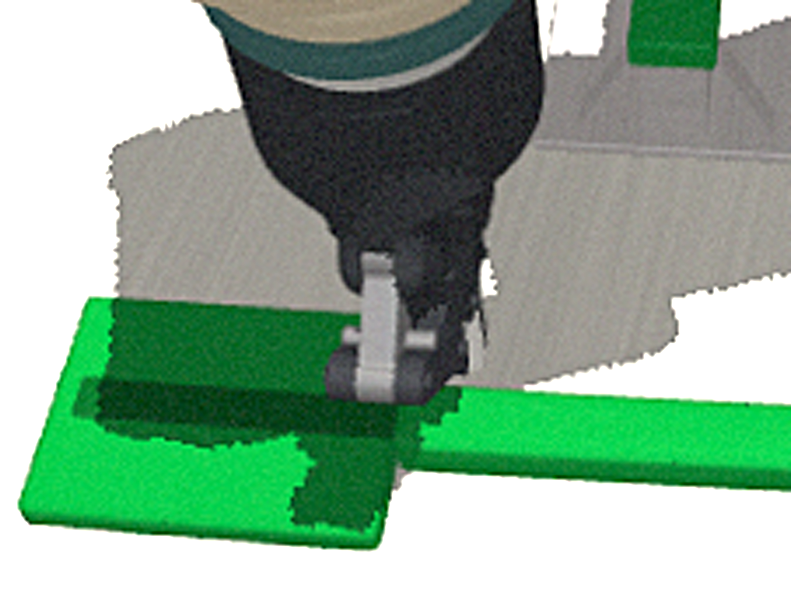

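The paddle stayed on the counter and the jaws are shut above it. The reported TCP projects to crop (465,399), but the fingertips appear near (400,400). So the reported TCP and the cameras disagree by about 20 mm. I'll move over bare counter and measure the real tip with both cameras.

Call:
arm_command(steps=[-35,0,0,0,0,0,1,-70,0,0,0,0,0,1,-70,40,0,0,0,0,1,-70,80,0,0,0,0,1,-70,100,0,0,0,0,1])

```text
time_s: 5.23
eef_pos: [0.597, 0.1863, 0.1037]
ee_rot: [104.2, 89.9, -67.9]
contact_force: [-0.5, -1.2, -1.1]
gripper_width: -0.0
```

Call:
arm_command(steps=[0,0,0,0,0,0,1,0,0,0,0,0,0,1])

```text
time_s: 5.4
eef_pos: [0.5965, 0.1887, 0.103]
ee_rot: [-4.3, 89.9, -176.5]
contact_force: [-0.0, 0.4, 0.1]
gripper_width: -0.0
```

```bash
cat > tip.py <<'E'
import sys
from g import go
go(.5826,.2880,.004,7.9)
from h import *
p=readout.sense()["eef_pos"];out=[]
for n in("side","top"):
    c=proj(n,p)[0];x,y=np.clip(np.round(c-[65,95]).astype(int),0,[640-130,480-160])
    im=cv2.convertScaleAbs(cv2.resize(vision.read_camera(n)[y:y+160,x:x+130,::-1],None,fx=3,fy=3,interpolation=cv2.INTER_CUBIC),alpha=1.6)
    q=tuple(int(v) for v in (c+.5-[x,y])*3);cv2.drawMarker(im,q,(0,0,255),cv2.MARKER_CROSS,14,1)
    print(n,"crop origin",x,y,"tcp px",c.round(1),"crop",q);out.append(im)
cv2.imwrite(f"pics/{sys.argv[1]}.png",np.hstack(out))
E
python3 tip.py tip1
```

```text
t 5.4 pos [0.5965 0.1887 0.103 ] f [-0.   0.4  0.1] m [-0.    0.07  0.02] w -0.0 q [14. 22. 69.  0. 89. 96.]
axes x [-0.001 -0.    -1.   ] y [ 0.136 -0.991 -0.   ] z [-0.991 -0.136  0.001]
shift [  99.  -100.3    0.2]
rotvec [ 1.799e+02  1.000e-02 -9.000e-02]
rotvec [-0.1   0.06  0.  ]
side crop origin 196 221 tcp px [260.9 315.7] crop (196, 285)
top crop origin 133 111 tcp px [197.6 206. ] crop (195, 286)
```

View pics/tip1.png

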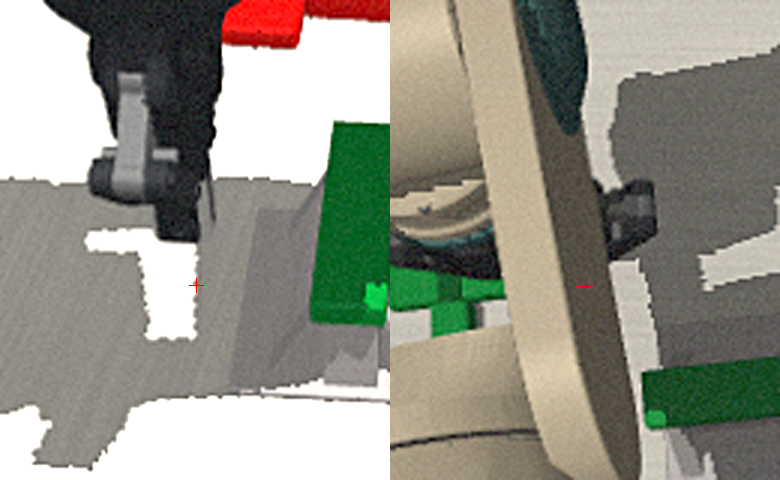

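In the side crop the shut tip is at (178,240), while the reported TCP projects to (196,285). In the top crop an arm link hides the tip. That points to the TCP really being 20–35 mm higher than reported. Touching the bare counter will give the height offset directly.

Call:
arm_command(steps=[30,-6,0,0,0,0,1,60,-12,0,0,0,0,1,90,-12,0,0,0,0,1,113,-12,0,0,0,0,1,113,-12,0,0,0,0,1])

```text
time_s: 5.92
eef_pos: [0.5906, 0.202, -0.0162]
ee_rot: [6.9, 89.4, -165.0]
contact_force: [0.3, 0.2, -2.5]
gripper_width: -0.0001
```

Call:
arm_command(steps=[1,0,0,0,0,0,1,2,0,0,0,0,0,1,4,0,0,0,0,0,1,5,0,0,0,0,0,1,5,0,0,0,0,0,1])

```text
time_s: 6.33
eef_pos: [0.5955, 0.2017, -0.0134]
ee_rot: [-174.9, 89.9, 13.0]
contact_force: [-0.3, -0.6, 0.9]
gripper_width: 0.0004
```

Call:
arm_command(steps=[2,0,0,0,0,0,1,4,0,0,0,0,0,1,5,0,0,0,0,0,1,5,0,0,0,0,0,1])

```text
time_s: 6.67
eef_pos: [0.5947, 0.2014, -0.02]
ee_rot: [12.0, 90.0, -160.1]
contact_force: [-0.1, 0.6, -0.0]
gripper_width: -0.0002
```

```bash
python3 tip.py tip2
```

```text
t 6.67 pos [ 0.5947  0.2014 -0.02  ] f [-0.1  0.6 -0. ] m [-0.   -0.02  0.05] w -0.0002 q [15. 29. 75. -0. 76. 97.]
axes x [-0.001 -0.    -1.   ] y [ 0.138 -0.99   0.   ] z [-0.99  -0.138  0.001]
shift [-24.  -87.4   0. ]
rotvec [-1.7998e+02  1.0000e-02  6.0000e-02]
rotvec [ 0.02  0.04 -0.01]
side crop origin 203 287 tcp px [267.7 381.6] crop (195, 285)
top crop origin 141 128 tcp px [205.8 222.6] crop (195, 285)
```

View pics/tip2.png

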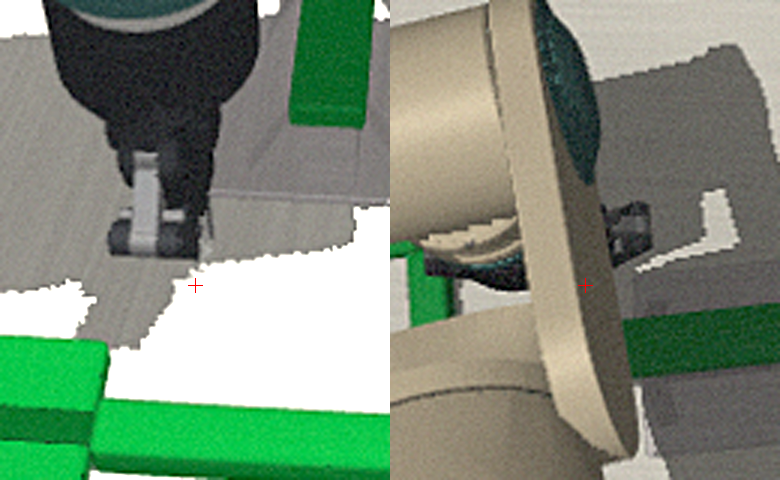

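Run:
```python
from h import *
from scipy.optimize import least_squares
P=np.array([[.5965,.1887,.103],[.5947,.2014,-.02],[.5844,.2894,.0373]])
q=np.array([[196+130/3,221+205/3],[203+150/3,287+258/3],[120+385/3.5,310+402/3.5]])
f=lambda d:(proj("side",P+d)-q).ravel()
r=least_squares(f,[0,0,.03]);print(r.x,r.fun.round(1))
for i in range(3):
    for z in (0,.02,.04,.06): 
        g=least_squares(lambda v:proj("side",[v[0],v[1],z])[0]-q[i],[.6,.2]).x; print(i,z,(g).round(4))
print(proj("side",P))
s=readout.sense();print(s)
```

```text
[-0.00853356  0.05773263  0.11111814] [ 2.3 -0.  -0.3  0.7 -1.9 -0.5]
0 0 [0.6758 0.068 ]
0 0.02 [0.6678 0.0847]
0 0.04 [0.6598 0.1014]
0 0.06 [0.6518 0.1181]
1 0 [0.6121 0.2044]
1 0.02 [0.6064 0.2162]
1 0.04 [0.6007 0.2281]
1 0.06 [0.5949 0.2399]
2 0 [0.6181 0.2797]
2 0.02 [0.6121 0.2888]
2 0.04 [0.6062 0.2979]
2 0.06 [0.6003 0.307 ]
[[260.89888832 315.69662065]
 [267.70776641 381.58921682]
 [251.1747946  422.83352178]]
{'time_s': 6.7667, 'joint_positions': array([ 1.53474477e+01,  2.88550052e+01,  7.48722888e+01, -4.11314162e-03,
        7.62851589e+01,  9.74249751e+01]), 'dq': array([ 0.07819202, -0.00094403, -0.15380507,  0.16197483, -0.0553716 ,
        0.0885618 ]), 'effort': array([-3.62202620e-03, -5.20420718e+01, -3.24598610e+01, -3.10550795e-04,
        4.88557343e-04,  7.58208216e-05]), 'eef_pos': array([ 0.59487342,  0.20151042, -0.0196214 ]), 'ee_rot': array([  25.21431772,   89.98692171, -146.86223408]), 'contact_force': array([ 0.42383006, -0.55249038, -0.0884454 ]), 'ft_torque': array([ 0.01204282, -0.01201777,  0.00084924]), 'gripper_width': -0.0001388074122349323}
```

A rigid-offset fit to the hinge in three pictures is consistent, so the offset is constant. The tips in tip2 are simply hidden behind the near knuckle, because the view there is steep. There is still no contact at a reported z of −20 mm, so I'll keep probing down.

Call:
arm_command(steps=[2,0,0,0,0,0,1,4,0,0,0,0,0,1,6,0,0,0,0,0,1,6,0,0,0,0,0,1])

```text
time_s: 7.1
eef_pos: [0.5945, 0.2014, -0.0262]
ee_rot: [13.1, 89.9, -159.0]
contact_force: [0.2, 0.8, 0.4]
gripper_width: -0.0003
```

Call:
arm_command(steps=[2,0,0,0,0,0,1,4,0,0,0,0,0,1,5,0,0,0,0,0,1,5,0,0,0,0,0,1])

```text
time_s: 7.43
eef_pos: [0.5947, 0.2015, -0.031]
ee_rot: [14.7, 90.0, -157.3]
contact_force: [0.1, -0.0, -0.5]
gripper_width: 0.0002
```

Call:
arm_command(steps=[2,0,0,0,0,0,1,3,0,0,0,0,0,1,4,0,0,0,0,0,1,4,0,0,0,0,0,1])

```text
time_s: 7.77
eef_pos: [0.595, 0.2015, -0.0337]
ee_rot: [76.4, 90.0, -95.7]
contact_force: [-2.3, -0.8, 5.8]
gripper_width: 0.0
```

There was contact at reported z = −33.7 mm with 5.8 N up, so the real tip is 33.7 mm above the reading. That also puts tip1 on its camera ray. Next I'll work out the lateral part from tip1.

Run:
```python
from h import *
from scipy.optimize import least_squares
p=np.array([.5965,.1887,.1367]); a=np.radians(7.9);u=np.array([np.cos(a),np.sin(a),0])
cr=lambda X:((proj("side",X)[0]+.5-[196,221])*3).round(0)
for s in(-.011,0,.011):print("tip edge",s,cr(p+s*u),cr(p+s*u+[0,.008,0]),cr(p+s*u-[0,.008,0]))
for c in((178,240),(198,238)):
    q=np.array(c)/3-.5+[196,221];print(c,least_squares(lambda v:proj("side",[v[0],v[1],.1367])[0]-q,[.6,.2]).x)
```

```text
tip edge -0.011 [217. 230.] [211. 246.] [223. 215.]
tip edge 0 [188. 229.] [182. 245.] [194. 213.]
tip edge 0.011 [159. 227.] [153. 243.] [166. 212.]
(178, 240) [0.59869921 0.19476727]
(198, 238) [0.59164362 0.19233715]
```

Call:
arm_command(steps=[-15,0,0,0,0,0,1,-45,0,0,0,0,0,0,-80,-35,0,0,0,0,-1,-80,-70,0,0,0,0,-1,-80,-88,0,0,0,0,-1])

```text
time_s: 8.18
eef_pos: [0.5838, 0.2929, 0.0497]
ee_rot: [-154.7, 89.6, 33.3]
contact_force: [0.2, 0.2, -0.8]
gripper_width: 0.0483
```

The tip1 block (x 157–198, bottom row 240) matches a pure +34 mm z offset to within about 2 mm laterally. I'll grip again, this time at reported z = −30 mm.

```bash
python3 g.py .5826 .2880 -.030 7.9
```

```text
t 8.18 pos [0.5838 0.2929 0.0497] f [ 0.2  0.2 -0.8] m [-0.   -0.03 -0.01] w 0.0483 q [ 23.  28.  67.   0.  84. 105.]
axes x [ 0.006  0.004 -1.   ] y [ 0.139 -0.99  -0.003] z [-0.99  -0.139 -0.007]
shift [79.7  4.9  2.4]
rotvec [-179.89   -0.28   -0.6 ]
rotvec [ 0.1  -0.38  0.18]
```

Call:
arm_command(steps=[0,0,0,0,0,0,-1,0,0,0,0,0,0,-1,0,0,0,0,0,0,-1])

```text
time_s: 8.43
eef_pos: [0.5826, 0.2878, 0.0448]
ee_rot: [37.7, 89.9, -134.4]
contact_force: [0.1, -0.8, -0.4]
gripper_width: 0.0835
```

```bash
python3 g.py .5826 .2880 -.030 7.9
```

```text
t 8.43 pos [0.5826 0.2878 0.0448] f [ 0.1 -0.8 -0.4] m [-0.02  0.04  0.01] w 0.0835 q [ 23.  28.  68.  -0.  84. 105.]
axes x [-0.001 -0.001 -1.   ] y [ 0.138 -0.99   0.001] z [-0.99  -0.138  0.001]
shift [74.8 -0.2 -0.1]
rotvec [-1.7999e+02  8.0000e-02  1.0000e-01]
rotvec [ 0.01  0.06 -0.05]
```

Call:
arm_command(steps=[30,0,0,0,0,0,-1,50,0,0,0,0,0,-1,65,0,0,0,0,0,-1,74.5,0,0,0,0,0,-1,74.5,0,0,0,0,0,-1])

```text
time_s: 8.85
eef_pos: [0.5815, 0.2868, -0.0321]
ee_rot: [18.1, 89.7, -154.0]
contact_force: [-0.7, 0.5, -0.4]
gripper_width: 0.0857
```

Call:
arm_command(steps=[0,0,0,0,0,0,1,0,0,0,0,0,0,1,0,0,0,0,0,0,1,0,0,0,0,0,0,1,0,0,0,0,0,0,1], force=50)

```text
time_s: 9.27
eef_pos: [0.5833, 0.2887, -0.028]
ee_rot: [175.9, 89.9, 3.8]
contact_force: [-0.6, -5.4, 4.1]
gripper_width: 0.0257
```

Call:
arm_command(steps=[0,0,0,0,0,0,1,0,0,0,0,0,0,1,0,0,0,0,0,0,1,0,0,0,0,0,0,1])

```text
time_s: 9.6
eef_pos: [0.5835, 0.2888, -0.0279]
ee_rot: [-177.6, 89.9, 10.4]
contact_force: [0.7, -0.9, 5.8]
gripper_width: 0.0229
```

The jaws stopped at 23 mm on the shaft. I'll lift and carry it over the rest.

Call:
arm_command(steps=[-10,0,0,0,0,0,1,-35,0,0,0,0,0,1,-65,0,0,0,0,0,1,-95,0,0,0,0,0,1,-110,0,0,0,0,0,1])

```text
time_s: 10.02
eef_pos: [0.5836, 0.2893, 0.0851]
ee_rot: [-161.9, 89.8, 26.0]
contact_force: [0.7, -0.4, -1.5]
gripper_width: 0.0223
```

Call:
arm_command(steps=[0,20,7,0,0,0,1,0,55,20,0,0,0,1,0,92,33,0,0,0,1,0,127,45,0,0,0,1,0,150,53,0,0,0,1])

```text
time_s: 10.43
eef_pos: [0.5494, 0.13, 0.0803]
ee_rot: [18.4, 89.9, -153.7]
contact_force: [-0.4, -0.3, -3.6]
gripper_width: 0.0228
```

Call:
arm_command(steps=[0,15,6,0,0,0,1,0,23,9,0,0,0,1,0,23,9,0,0,0,1,0,23,9,0,0,0,1,0,23,9,0,0,0,1])

```text
time_s: 10.85
eef_pos: [0.5453, 0.1099, 0.0809]
ee_rot: [-67.2, 90.0, 120.8]
contact_force: [0.1, 0.2, -3.0]
gripper_width: 0.0228
```

Run:
```python
from g import go
go(.5452,.1081,.08,7.4)
from h import *
s=vision.read_camera("side");t=vision.read_camera("top")
cv2.imwrite("side_held.png",s[:,:,::-1]);cv2.imwrite("top_held.png",t[:,:,::-1])
cv2.imwrite("pics/held.png",cv2.convertScaleAbs(np.hstack([cv2.resize(s[170:420,130:470,::-1],None,fx=1.5,fy=1.5),cv2.resize(t[100:350,130:310,::-1],None,fx=1.5,fy=1.5)]),alpha=1.4))
```

```text
t 10.85 pos [0.5453 0.1099 0.0809] f [ 0.1  0.2 -3. ] m [ 0.03 -0.    0.03] w 0.0228 q [ 8. 12. 84.  0. 84. 90.]
axes x [-0.  0. -1.] y [ 0.139 -0.99  -0.   ] z [-0.99  -0.139  0.   ]
shift [0.9 1.8 0.3]
rotvec [-1.7941e+02 -4.0000e-02  2.0000e-02]
rotvec [0.59 0.01 0.02]
```

View pics/held.png

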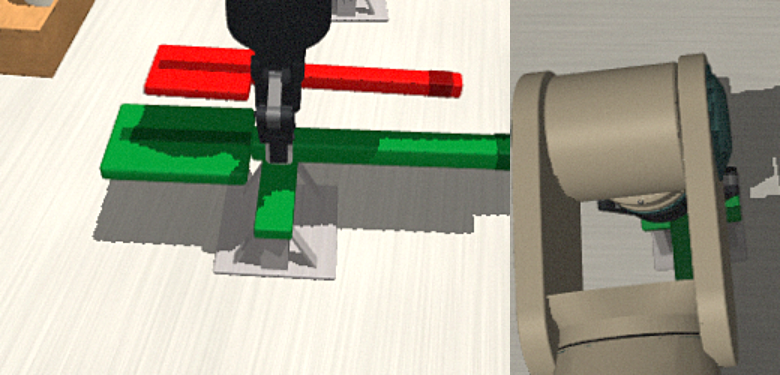

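The paddle is held level above the green rest and the red paddle is undisturbed. I'll fit the held paddle's pose from the side view, masking out the gripper columns.

```bash
cat > hf.py <<'E'
from h import *
def hfit(im,z,x0,ex,pitch=True):
    m=green(im);ig=np.zeros_like(m);ig[:,ex[0]:ex[1]]=1
    keep=1-ig;M=cv2.resize(m*keep,None,fx=S,fy=S,interpolation=cv2.INTER_NEAREST);K=cv2.resize(keep,None,fx=S,fy=S,interpolation=cv2.INTER_NEAREST)
    def mod(v):
        c,s=np.cos(v[3]),np.sin(v[3]);A=np.array([[c,0,-s],[0,1,0],[s,0,c]])  # +: blade up
        return [place(b@A.T,v[0],v[1],z,v[2]) for b in PAD]
    def cost(v):
        r=render("side",mod(v))*K;return 1-(r&M).sum()/(r|M).sum()
    x0=np.array(x0,float)
    for k in(1,.4,.2):
        sim=np.vstack([x0]+[x0+k*np.eye(4)[i]*[.01,.01,.05,.03][i] for i in range(4)])
        r=minimize(cost,x0,method="Nelder-Mead",options=dict(initial_simplex=sim,maxiter=200,xatol=1e-5,fatol=1e-5));x0=r.x
    return r.x,r.fun
E
python3 - <<'E'
from hf import *
im=cv2.imread("side_held.png")[:,:,::-1]
for z in(.116,.120,.124):
    v,c=hfit(im,z,[.51,.105,.138,0],(291,332));b=v[:2]+.039*np.array([np.cos(v[2]),np.sin(v[2])])
    print(z,v.round(4),"yaw",np.degrees(v[2]).round(2),"pitch",np.degrees(v[3]).round(2),"cost",round(c,4),"bal",b.round(4))
E
```

```text
0.116 [0.5105 0.1004 0.1445 0.0027] yaw 8.28 pitch 0.15 cost 0.0895 bal [0.5491 0.1061]
0.12 [0.5089 0.1036 0.145  0.0041] yaw 8.31 pitch 0.24 cost 0.105 bal [0.5475 0.1092]
0.124 [0.5054 0.1068 0.1629 0.0259] yaw 9.34 pitch 1.48 cost 0.1202 bal [0.5439 0.1131]
```

Call:
arm_command(steps=[10,1,-1,0.8,0,0,1,22,1,-1,0.8,0,0,1,31,1,-1,0.8,0,0,1,35,1,-1,0.8,0,0,1,35,1,-1,0.8,0,0,1])

```text
time_s: 11.37
eef_pos: [0.5451, 0.1079, 0.0436]
ee_rot: [1.0, 89.8, -171.9]
contact_force: [-0.1, -0.6, -3.3]
gripper_width: 0.0228
```

Run:
```python
from g import go
go(.5463,.1090,.042,7.4)
from hf import *
im=vision.read_camera("side");cv2.imwrite("side_low.png",im[:,:,::-1])
z=readout.sense()["eef_pos"][2]+.0279+.011
v,c=hfit(im,z,[.511,.103,.13,0],(285,336));b=v[:2]+.039*np.array([np.cos(v[2]),np.sin(v[2])])
print(z,v.round(4),"yaw",np.degrees(v[2]).round(2),"pitch",np.degrees(v[3]).round(2),"cost",round(c,4),"bal",b.round(4))
```

```text
t 11.37 pos [0.5451 0.1079 0.0436] f [-0.1 -0.6 -3.3] m [-0.04 -0.02  0.08] w 0.0228 q [ 7. 14. 86. -0. 80. 90.]
axes x [-0.004 -0.001 -1.   ] y [ 0.124 -0.992  0.   ] z [-0.992 -0.124  0.004]
shift [ 1.6 -1.  -1.4]
rotvec [ 1.7973e+02 -1.0000e-02 -3.5000e-01]
rotvec [-0.27  0.22 -0.  ]
0.08376459192046268 [0.5074 0.103  0.1351 0.0099] yaw 7.74 pitch 0.57 cost 0.1041 bal [0.5461 0.1083]
```

Call:
arm_command(steps=[0,0,-1.5,0,0,0,1,1,0,-1.5,0,0,0,1,2,0,-1.5,0,0,0,1,2,0,-1.5,0,0,0,1])

```text
time_s: 11.75
eef_pos: [0.548, 0.1082, 0.0441]
ee_rot: [169.8, 90.0, -3.1]
contact_force: [-0.5, -0.6, -2.7]
gripper_width: 0.0225
```

Call:
arm_command(steps=[1,0,0,0,0,0,1,2,0,0,0,0,0,1,2,0,0,0,0,0,1])

```text
time_s: 12.0
eef_pos: [0.548, 0.1081, 0.0421]
ee_rot: [162.5, 90.0, -10.4]
contact_force: [-0.7, 0.2, -0.9]
gripper_width: 0.0232
```

Call:
arm_command(steps=[1,0,0,0,0,0,1,2,0,0,0,0,0,1,2,0,0,0,0,0,1])

```text
time_s: 12.25
eef_pos: [0.548, 0.1082, 0.0421]
ee_rot: [162.8, 90.0, -10.1]
contact_force: [-7.7, -1.6, 10.1]
gripper_width: 0.0227
```

The paddle touched down exactly where expected: 0.0421 + 0.0279 = 0.070. I'll ease off, check the pose once, then release.

Call:
arm_command(steps=[-1.5,0,0,0,0,0,1,-1.5,0,0,0,0,0,1])

```text
time_s: 12.42
eef_pos: [0.5482, 0.1082, 0.0421]
ee_rot: [177.3, 89.9, 4.5]
contact_force: [-3.0, 0.6, 2.3]
gripper_width: 0.0228
```

Run:
```python
from g import go
go(.548,.1082,.042,7.4)
from hf import *
im=vision.read_camera("side")
for z in(.081,):
  for ex in((285,336),(270,345)):
    v,c=hfit(im,z,[.511,.103,.13,0],ex);b=v[:2]+.039*np.array([np.cos(v[2]),np.sin(v[2])])
    print(z,v.round(4),"yaw",np.degrees(v[2]).round(2),"pitch",np.degrees(v[3]).round(2),"cost",round(c,4),"bal",b.round(4))
```

```text
t 12.42 pos [0.5482 0.1082 0.0421] f [-3.   0.6  2.3] m [-0.13  0.37  0.01] w 0.0228 q [ 7. 14. 86. -0. 80. 90.]
axes x [ 0.001  0.    -1.   ] y [ 0.124 -0.992  0.   ] z [-0.992 -0.124 -0.001]
shift [ 0.1 -0.   0.2]
rotvec [ 1.7973e+02 -1.0000e-02  1.0000e-01]
rotvec [-0.27 -0.07 -0.  ]
0.081 [ 0.5115  0.1031  0.1264 -0.0006] yaw 7.24 pitch -0.04 cost 0.0984 bal [0.5502 0.108 ]
0.081 [0.5114 0.1028 0.1262 0.0034] yaw 7.23 pitch 0.2 cost 0.1009 bal [0.5501 0.1077]
```

The balance point is (0.550, 0.108) against the rest at (0.549, 0.108). Yaw is 7.2° against 7.3°, and the paddle is level. I'll release it.

Call:
arm_command(steps=[0,0,0,0,0,0,-0.3,0,0,0,0,0,0,-1,0,0,0,0,0,0,-1,0,0,0,0,0,0,-1,0,0,0,0,0,0,-1])

```text
time_s: 12.88
eef_pos: [0.5479, 0.1082, 0.0414]
ee_rot: [98.6, 90.0, -74.2]
contact_force: [-0.3, 0.4, 0.2]
gripper_width: 0.0814
```

Call:
arm_command(steps=[0,0,0,0,0,0,-1,-5,0,0,0,0,0,-1,-25,0,0,0,0,0,-1,-55,0,0,0,0,0,-1,-95,0,0,0,0,0,-1])

```text
time_s: 13.3
eef_pos: [0.5461, 0.1079, 0.1351]
ee_rot: [1.2, 89.7, -171.6]
contact_force: [1.9, -0.8, 0.2]
gripper_width: 0.0854
```

Call:
arm_command(steps=[-30,0,0,0,0,0,-1,-30,40,0,0,0,0,-1,-30,80,0,0,0,0,-1,-30,120,0,0,0,0,-1,-30,160,0,0,0,0,-1])

```text
time_s: 13.72
eef_pos: [0.5677, -0.0521, 0.1673]
ee_rot: [159.2, 89.9, -13.6]
contact_force: [1.7, 0.6, 0.2]
gripper_width: 0.0854
```

Call:
arm_command(steps=[0,40,0,0,0,0,-1,0,80,0,0,0,0,-1,0,120,0,0,0,0,-1,0,140,0,0,0,0,-1,0,140,0,0,0,0,-1])

```text
time_s: 14.13
eef_pos: [0.5846, -0.1939, 0.1663]
ee_rot: [64.8, 89.9, -108.4]
contact_force: [-0.1, -0.3, 0.1]
gripper_width: 0.0852
```

Run:
```python
from hf import *
s=vision.read_camera("side");t=vision.read_camera("top")
for z in(.081,):
    v,c=hfit(s,z,[.511,.103,.13,0],(285,336));b=v[:2]+.039*np.array([np.cos(v[2]),np.sin(v[2])])
    print(z,v.round(4),"yaw",np.degrees(v[2]).round(2),"pitch",np.degrees(v[3]).round(2),"cost",round(c,4),"bal",b.round(4))
cv2.imwrite("pics/fin.png",cv2.convertScaleAbs(np.hstack([cv2.resize(s[170:420,130:470,::-1],None,fx=1.5,fy=1.5),cv2.resize(t[100:350,130:310,::-1],None,fx=1.5,fy=1.5)]),alpha=1.4))
print(readout.sense()["time_s"])
```

```text
0.081 [0.5114 0.1033 0.1268 0.0041] yaw 7.26 pitch 0.23 cost 0.1042 bal [0.5501 0.1082]
14.2333
```

View pics/fin.png

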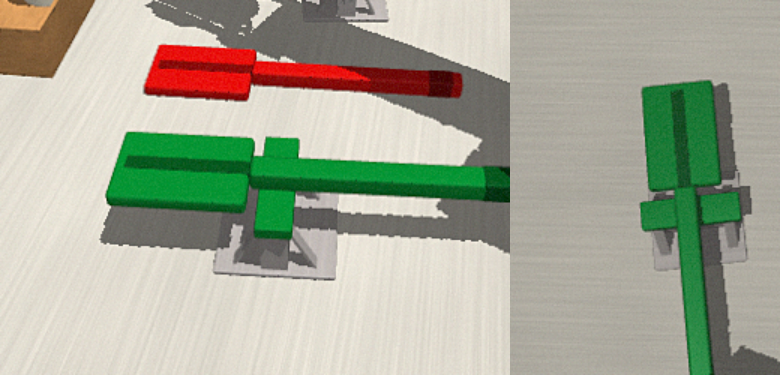

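The final picture shows the green paddle lying level and square across the green cap, with both ends clear. The red paddle is unmoved and the robot is well away. I'll hand it in.

```bash
python3 -c "
from workcell import job;print(job.close_job())"
```

```text
the job is handed in; nothing more can be done
None
```

The green paddle now rests level by itself across the green rest, flat side down. I handed the job in at about 14.2 s; no verdict is reported.

- **Final check:** after release and with the arm clear, the side view put the balance point at (0.550, 0.108), with the ridge centre at about (0.549, 0.108). Yaw was 7.3° for both, and tilt was about 0.2°. Both ends are clear of the counter, and the red paddle looks unmoved.
- **What disagreed:** the reported tool height reads about 34 mm low. My first grasp at the reported height closed above the shaft without moving the paddle. I found the offset by touching the bare counter with about 6 N, then gripped again.
- **Forces and contact:** contact with the rest came at exactly the expected height, and the largest force I read was about 13 N, at that moment.

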